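# Fold in the flap and close the scanner case

## Task

Pack up the scanner case: with closed fingertips push the upright inner flap down flat over the scanner first, then push the open cover over until it is fully shut. Push flap and cover only on their outside faces, never on the foam inside and without pinching them, leave the scanner and battery lying in the case and everything else on the bench where it is, and finish clear of the case.

Things in the scene. Friction and masses are not known exactly. Their poses are not given: they have to be found in the camera images.
- case: The grey carrying case of a hand scanner, fixed to the bench. Its tray is 200 mm (its x) by 260 mm (its y) and 85 mm high with 5 mm walls, open on top; the origin is the centre of its underside on the bench, its z is up. The cover is hinged along the top edge of the wall at its +x side (axis along its y, 100 mm from the origin), the inner flap along its -x side (88 mm from the origin). Case +x points roughly to the robot's left (world +y), within about 26 degrees.
- lid (a joint): Angle of the cover, rad: 0 = shut flat on the tray's rim, 1.57 = standing upright, 1.85 = stop, leaning back away from the tray. The cover is a flat grey panel 200 mm from hinge to free edge, 260 mm wide, 10 mm thick, 0.2 to 0.4 kg. A stiff friction hinge (0.5 N m) keeps it wherever it is left: it does not fall, and takes about 1 to 6 N at 150 mm from the hinge to move. It starts open, at 1.45 to 1.8.
- flap (a joint): Angle of the inner flap, rad: 0 = folded down flat over the scanner (stop), 1.57 = upright, 1.62 = stop. The flap is a stiff white plastic panel 105 mm from hinge to free edge, 220 mm wide, 5 mm thick, about 0.1 kg. Its hinge is stiff (0.09 N m): it stays where it is left and takes about 0.4 to 2 N near its edge to move. It starts at 1.45 to 1.6. While it stands, it blocks the cover from shutting.
- lid_hinge (a point): Middle of the cover's hinge line, at the underside of the cover, 85 mm above the bench, 100 mm to the case's +x.
- lid_edge (a point): Middle of the cover's free edge, 200 mm from the hinge, half way through its 10 mm thickness. Its axes turn with the cover: x along the cover from edge to hinge, z out of the cover's outside face (up when shut). The inside face carries a black foam pad, 8 mm thick, ending 12 mm short of the cover's edges: not to be touched by the fingers.
- flap_hinge (a point): Middle of the flap's hinge line, 72 mm above the bench, 88 mm to the case's -x. The tray's rim beside it is 85 mm high.
- flap_edge (a point): Middle of the flap's free edge, 105 mm from its hinge, at mid thickness. Its axes turn with the flap: x from hinge to edge, z out of the flap's outside face (up when folded; when upright it points to the case's -x, out of the case). The inside face carries a black foam pad, 8 mm thick, ending 6 mm short of the flap's edges: not to be touched by the fingers.
- scanner: Black and grey pistol-shaped hand scanner, 180 x 80 x 34 mm, lying loose on its side on the case's floor (12 mm above the bench) where the flap folds down over it with about 15 mm to spare. Origin near its middle, at its underside. To be left lying.
- battery_in: Loose battery pack 45 x 70 x 31 mm on the case's floor, nearer the cover's hinge. To be left lying.
- tape_roll: Cardboard-brown ring of packing tape, 96 mm across, 48 mm high, standing flat beside the case. Bystander. Origin at the centre of its underside.
- battery_out: Loose black battery pack 45 x 70 x 31 mm lying on the bench beside the case. Bystander. Origin at the centre of its underside.
- eraser: Blue bar-shaped board eraser 22 x 110 x 24 mm on the bench behind the open cover. Bystander. Origin at the centre of its underside.
- bottle: Clear water bottle, 68 mm across, 235 mm tall, standing off one end of the case. Bystander. Origin at the centre of its underside.
- lunch_box: Closed lunch box 128 x 178 x 60 mm on the bench. Bystander. Origin at the centre of its underside.
- mug: White mug, 80 mm across, 90 mm tall, handle to its +y. Bystander. Origin at the centre of its underside.
There are look-alikes about, which are no part of the job. There is more than one size of the scanner; the job needs the middle-sized. What is shaped like the battery_in but red is not meant.

How it is judged:
On the way, in this order (a step that is already met when the one before it is completed fails the run):
1. the flap is folded down flat while the cover is still open (value of joint flap below 0.08 rad and value of joint lid above 1 rad), for 0.2 s.
2. the cover is shut over the folded flap (value of joint lid below 0.04 rad and value of joint flap below 0.08 rad), for 0.2 s.
At the end, for the whole second after the job is handed in: The flap lies folded within 0.08 rad of flat, the cover is shut to within 0.04 rad (8 mm at its free edge) and at rest, and the scanner and battery lie on the case's floor (all of step 2 and velocity of joint lid between -0.05 and 0.05 rad/s and horizontal distance between scanner and case below 0.08 m and height (world z) of each of scanner, battery_in below 0.03 m and linear speed of scanner below 0.02 m/s); the robot touches nothing.
It fails at once if the scanner or the battery in the case is lifted, carried or shoved (more than 25 mm) (distance of any of scanner, battery_in from where it was at the start of the episode above 0.025 m).
It fails at once if a bystander on the bench is moved by more than 25 mm or tipped (distance of any of tape_roll, battery_out, eraser, bottle, lunch_box, mug from where it was at the start of the episode above 0.025 m or angle between any of bottle, mug's own z axis and vertical above 0.4 rad).
It fails at once if the fingers touch the foam on the inside of the flap or of the cover (as in pinching them) (contact force between any of flap_c1, lid_c1 and the fingers above 1 N).
It also fails if it takes over 58 s, if anything falls off the work surface, if the arm or the gripper's body presses on something with over 40 N, if the wrist force passes 120 N, or if a joint passes its speed limit or range.

## Robot

A 6-joint arm with a two-finger parallel gripper is mounted at the origin on the work surface. World frame = base frame: x ahead of the robot, y to its left, z up, the work surface at z = 0. Lengths are in m, angles in rad, forces in N, time in s.
With the tool pointing down it reaches from about 0.375 to 0.975 m from the base axis. Payload 3.8 kg.
Tool frame: the origin (TCP) lies at the very end of the fingers, on their centre line; the grasp point (between the pads) lies 19 mm behind it (tcp_to_grasp is the distance from the TCP to the grasp point, in m); z points along the fingers, y is the line along which they close (so a half turn about z gives the same grasp; the last joint's range is limited). The gripper opens to 85 mm and grips with 20 to 120 N. Pads are 22 mm wide; open, the fingers measure 114 mm over their backs; the gripper's body (76 mm by 85 mm) begins 54 mm behind the grasp point. The pads swing forward as they close: fully open they stand 13 mm farther back than shut.
Start: joints at [-1.176, 0.264, 1.604, -0, 1.274, -0.037], TCP at [0.282, -0.613, 0.231] pointing down, gripper open.
Joint ranges: [-2.63, 2.63], [-0.94, 2.18], [0.31, 2.57], [-1.31, 4.45], [0, 2.66], [-2.55, 2.55]. Speed limits (rad/s): [2.57, 2.57, 3.14, 3.14, 3.14, 3.14].

## Interface

Orientations are given as a rotation vector (axis times angle).
In Python, from bench import move_to, movel, move_j, gripper_to, dwell, ik, sense, get_image, calibration, IKError, sign_off, recognise, tip_of, tcp_to_grasp gives the robot as it stands. Calls block until the motion is done:
- move_to(position, orientation): joint-space move of the TCP to a pose.
- movel(position, ori=None, rate=0.15): straight line of the TCP; ori=None keeps the orientation; rate is the mean speed in m/s.
- move_j(angles): joint-space move.
- gripper_to(opening): finger opening in m; the grip force is fixed at half the most; returns when the fingers have stopped.
- dwell(seconds).
- ik(position, orientation): joint angles nearest the present ones, or None.
- sense(): the state.
- get_image(name): name is "side" or "top" or "wrist"; returns the picture (420x560x3 uint8, blue, green, red); there is no depth.
- calibration(name): a dict with "mtx" (3x3 intrinsics, pixels), "origin" and "orientation" of the camera in the world; the wrist camera has in their place "mount" (4x4, takes a point from camera to tool coordinates, whose origin is the TCP and whose axes are the flange's). Camera axes: x right, y down, z forward; pixel columns grow to the right and rows downward; lengths in m; the calibration is good to about 2 mm. A picture is of the moment at which its call begins: read the wrist's pose just before it. calibration takes no time and is no camera call.
A pose or a line that the arm cannot do raises IKError and nothing moves.
- sign_off(): hands the job in; it is judged then, once.
Trained networks look in the newest picture that a camera, given by its name, has taken for a name from the list of things; names that differ only in an ending like _2 or _b are one class to them, and where a whole thing is asked for, a point or a joint stands for the part that bears it (a point fixed in the world has none). Each returns a list of dicts, best first, with "confidence" (0 to 1); they miss things now and then, are a little off and sometimes report something else, mostly with a low value. They report only what shows in the picture. A call takes as long as a camera call. They do not tell look-alikes from the thing itself.
- recognise(camera, thing): "centre" ([x, y, z] in m, in world coordinates, good to about 4 mm: the middle of the surface that is visible of it).
- tip_of(camera, thing): "centre" ([x, y, z] in m, in world coordinates, good to about 4 mm: a listed point, or the origin of a listed thing).
The state is a dict: "time": time; "qpos": joint angles; "qd": joint speeds; "effort": joint torques, N m; "position": TCP position; "eef_rot": TCP orientation; "contact_force": force on the tool from outside, world axes, zero at the start; "wrist_torque": the same for the moment, N m; "opening": finger opening in m; "finger_force": force on a finger pad.
Only numpy, scipy, OpenCV 4.12 (cv2) and the standard library are available. Lean on these libraries where they do the work, as an engineer would, in place of code of your own. Each camera call takes 0.05 s, during which the arm holds its last target. There are 200 camera calls.

## Working session

There is one attempt and no reset: what is moved stays moved. The work goes in short steps, each a Python script; the robot and the scene stay as the last script left them, time stands still between calls to the robot, and variables do not carry over. Pictures are saved under pics/ and viewed, at most 10 in all, crops included, and the job is handed in when it is done.

```bash
mkdir -p pics; ls; python3 - <<'E'
from bench import *
import cv2, numpy as np
for c in ("side","top"):
    im=get_image(c); cv2.imwrite(f"pics/{c}0.png",im)
    k=calibration(c); print(c,np.round(k["origin"],3),np.round(k["orientation"],3).tolist())
    for t in ("lid_hinge","lid_edge","flap_hinge","flap_edge","case","scanner","battery_in","tape_roll","battery_out","eraser","bottle","lunch_box","mug"):
        print(t,[(np.round(d["centre"],3).tolist(),round(d["confidence"],2)) for d in tip_of(c,t)[:4]])
s=sense();print(s["time"],s["position"],s["eef_rot"],s["opening"])
E
```

```text
pics
side [0.998 0.636 0.87 ] [-0.841, -2.557, 1.096]
lid_hinge [([0.528, 0.003, 0.084], 0.93)]
lid_edge [([0.526, 0.021, 0.287], 0.88)]
flap_hinge [([0.574, -0.178, 0.071], 0.72), ([0.716, 0.06, -0.001], 0.44)]
flap_edge [([0.548, -0.124, 0.01], 0.72), ([0.569, -0.18, 0.176], 0.67), ([0.471, 0.126, -0.002], 0.67)]
case [([0.553, -0.093, 0.001], 0.84)]
scanner [([0.82, -0.097, 0.002], 0.68), ([0.254, 0.255, -0.002], 0.61), ([0.551, -0.122, 0.011], 0.57)]
battery_in [([0.583, 0.201, -0.006], 0.84), ([0.572, -0.18, 0.072], 0.32)]
tape_roll [([0.647, -0.258, -0.001], 0.33)]
battery_out []
eraser [([0.468, 0.12, -0.002], 0.8)]
bottle [([0.716, 0.06, -0.001], 0.63)]
lunch_box [([0.415, -0.496, 0.002], 0.69)]
mug [([0.591, 0.467, -0.002], 0.88), ([0.547, -0.121, 0.012], 0.54)]
top [ 0.462 -0.019  1.265] [-2.193, 2.197, -0.067]
lid_hinge [([0.531, 0.005, 0.088], 0.58), ([0.521, 0.018, 0.282], 0.55), ([0.502, -0.049, 0.012], 0.34)]
lid_edge [([0.522, 0.024, 0.282], 0.97)]
flap_hinge [([0.577, -0.182, 0.075], 0.95), ([0.648, -0.257, -0.002], 0.65), ([0.53, 0.007, 0.089], 0.51)]
flap_edge [([0.57, -0.179, 0.174], 0.82)]
case [([0.553, -0.096, 0.001], 0.72), ([0.595, 0.465, 0.001], 0.5)]
scanner [([0.55, -0.127, 0.009], 0.89), ([0.82, -0.093, 0.002], 0.87), ([0.255, 0.262, 0.004], 0.85)]
battery_in [([0.502, -0.049, 0.012], 0.87), ([0.586, 0.199, -0.0], 0.82), ([0.526, 0.02, 0.282], 0.26)]
tape_roll [([0.53, -0.285, 0.002], 0.59)]
battery_out [([0.651, -0.26, -0.001], 0.6)]
eraser [([0.47, 0.122, -0.0], 0.82)]
bottle [([0.711, 0.063, -0.0], 0.61)]
lunch_box [([0.41, -0.496, 0.001], 0.87), ([0.523, 0.02, 0.28], 0.42)]
mug [([0.595, 0.466, 0.004], 0.83)]
1.4 [ 0.28248182 -0.61306347  0.23130918] [3.06861362e+00 6.72976055e-01 7.51306066e-06] 0.08520480778012648
```

View pics/side0.png

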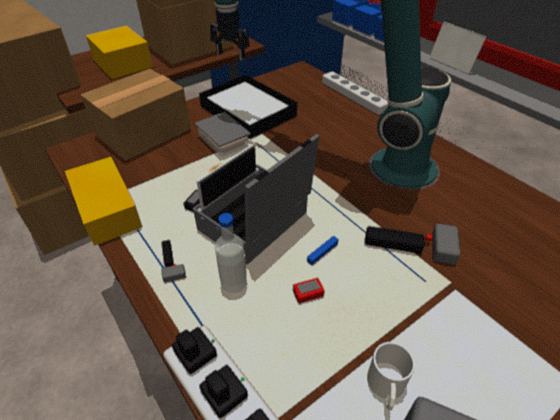

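View pics/top0.png

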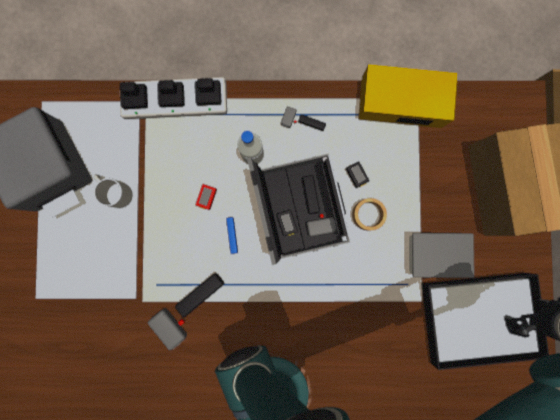

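The pictures show:
- **Case:** it sits at about (305,205) in the top view. The cover stands open along x≈262 px and the flap stands at about (343,200).
- **Scanners:** there is a small one at (303,120), one in the case at (315,210) and a large one at (190,305). The middle-sized one is in the case, as described.
- **Batteries:** battery_in is the grey pack in the tray at (287,223). The red one at (206,197) is the look-alike.
- **Nearby bystanders:** the tape roll is at (369,214), battery_out at (357,174) and the bottle at (249,148). All of them are below or outside the planned paths.

I touch only the flap and cover, whose poses agree in both cameras.

```bash
cat > h.py <<'E'
from bench import *
import numpy as np
from scipy.spatial.transform import Rotation as Rot
FH=np.array([.5755,-.180]); LH=np.array([.5295,.004])
u=(LH-FH)/np.linalg.norm(LH-FH); v=np.array([-u[1],u[0]])
C=(FH+LH)/2-0.006*u          # mid of hinges is case x=+6 mm
def P(x,z,y=0.): return [*(C+x*u+y*v),z]
def ori(deg):                # tool x turned by deg from case +x, tool z down
    a=np.arctan2(u[1],u[0])+np.radians(deg)
    X=np.array([np.cos(a),np.sin(a),0]); Z=np.array([0,0,-1.])
    return Rot.from_matrix(np.c_[X,np.cross(Z,X),Z]).as_rotvec()
def st(tag=""):
    s=sense(); d=np.array(s["position"])[:2]-C
    print(tag,round(s["time"],2),"case x,y,z",np.round([d@u,d@v,s["position"][2]],4),"F",np.round(s["contact_force"],1)); return s
HW=.011
E
python3 - <<'E'
from h import *
print(C,u)
for d in (0,90,180,-90):
    for p in (P(-.14,.25),P(-.003,.0745),P(.16,.33),P(-.07,.09)):
        q=ik(p,ori(d)); print(d,None if q is None else np.round(q,2))
E
```

```text
[ 0.55395521 -0.09382086] [-0.24253563  0.9701425 ]
0 [-0.41  0.17  1.68 -0.    1.29 -0.66]
0 [-0.22  0.2   1.99 -0.    0.95 -0.46]
0 [ 0.07 -0.08  1.8  -0.    1.42 -0.17]
0 [-0.32  0.24  1.91 -0.    0.99 -0.56]
90 [-0.41  0.17  1.68  0.    1.29 -2.23]
90 [-0.22  0.2   1.99  0.    0.95 -2.03]
90 [ 0.07 -0.08  1.8   0.    1.42 -1.75]
90 [-0.32  0.24  1.91  0.    0.99 -2.13]
180 [-0.41  0.17  1.68 -0.    1.29  2.48]
180 None
180 None
180 None
-90 [-0.41  0.17  1.68 -0.    1.29  0.91]
-90 [-0.22  0.2   1.99 -0.    0.95  1.11]
-90 [ 0.07 -0.08  1.8  -0.    1.42  1.4 ]
-90 [-0.32  0.24  1.91 -0.    0.99  1.01]
```

```bash
python3 - <<'E'
from h import *
O=ori(0); gripper_to(0.0)
move_to(P(-.150,.26),O); st("above")
movel(P(-.135,.157),rate=.15); st("beside")
r,t=.085,.0025
for th in np.linspace(1.5,0,11):
    movel(P(-.088+r*np.cos(th)-t*np.sin(th)-HW, .072+r*np.sin(th)+t*np.cos(th)),rate=.08)
    s=st("%.2f"%th)
    if np.linalg.norm(s["contact_force"])>25: break
E
```

```text
above 3.93 case x,y,z [-0.1509  0.0007  0.2599] F [ 0.5  0.7 -0. ]
beside 4.78 case x,y,z [-0.1357 -0.0005  0.158 ] F [0.9 0.  0.2]
1.50 5.42 case x,y,z [-9.500e-02 -1.000e-04  1.571e-01] F [-0.9 -0.5 -1.1]
1.35 5.72 case x,y,z [-0.0823  0.0002  0.1552] F [-0.2 -0.7  0.1]
1.20 6.03 case x,y,z [-0.0698  0.0002  0.1517] F [0.1 0.3 0.7]
1.05 6.34 case x,y,z [-0.0581  0.0003  0.1465] F [0.5 0.2 0. ]
0.90 6.65 case x,y,z [-0.0473  0.0004  0.1395] F [-0.1  0.3 -0.2]
0.75 6.96 case x,y,z [-0.0377  0.0005  0.131 ] F [-0.3 -1.   0.1]
0.60 7.27 case x,y,z [-0.0296  0.0006  0.1212] F [0.7 0.  0.4]
0.45 7.58 case x,y,z [-0.0229  0.0007  0.1103] F [-0.1  0.3 -0.3]
0.30 7.88 case x,y,z [-0.0179  0.0007  0.0985] F [ 0.2 -0.1  0.2]
0.15 8.19 case x,y,z [-0.0148  0.0007  0.0862] F [-0.8 -1.4 -0.1]
0.00 8.5 case x,y,z [-0.0143 -0.0007  0.0745] F [ 1.7 -0.8  2.2]
```

```bash
python3 - <<'E'
from h import *
import cv2
for z in np.arange(.0725,.064,-.001):
    movel(P(-.014,z),rate=.03); s=st()
    if s["contact_force"][2]>8: break
dwell(.3); st("held")
movel(P(-.014,.17),rate=.2)
im=get_image("side"); cv2.imwrite("pics/s1.png",cv2.resize(im[120:300,130:370],None,fx=3,fy=3))
for c in ("side","top"):
    if c=="top": get_image(c)
    print(c,[(np.round(d["centre"],3).tolist(),round(d["confidence"],2)) for d in tip_of(c,"flap_edge")[:3]])
E
```

```text
8.75 case x,y,z [-0.0143 -0.0008  0.0744] F [-2.7  1.1 11.2]
held 9.05 case x,y,z [-0.0143 -0.0008  0.0744] F [-2.5  0.8 12.6]
side [([0.545, -0.08, 0.071], 0.68)]
top [([0.546, -0.079, 0.07], 0.8), ([0.549, -0.096, 0.001], 0.43)]
```

View pics/s1.png

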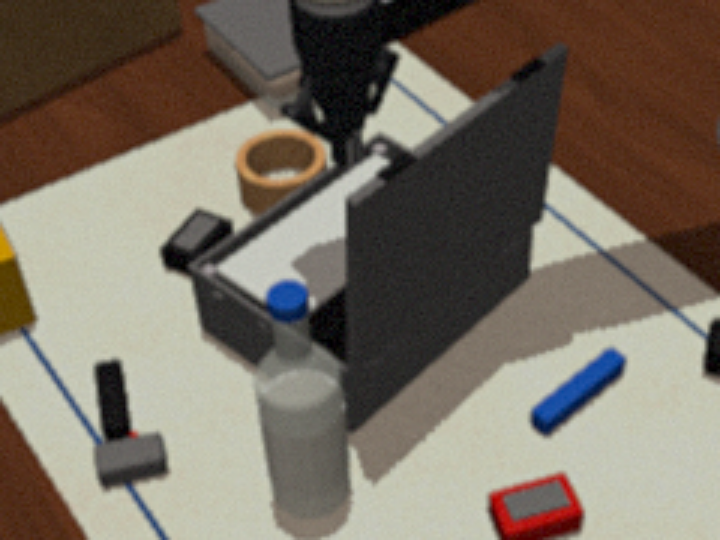

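The flap lies flat at its stop: the tip met a rigid surface at z=0.0744, and its edge is where a folded flap's should be. The white panel shows at (300,220) in the crop and nothing else has moved. Next is the cover.

```bash
python3 - <<'E'
from h import *
import cv2
movel(P(-.014,.36),rate=.25); movel(P(.20,.36),rate=.25); movel(P(.20,.255),rate=.2); st("behind")
r,t=.17,.010
f=lambda th:P(.1-r*np.cos(th)+t*np.sin(th)+HW, .085+r*np.sin(th)+t*np.cos(th))
movel(P(.150,.255),rate=.1)
for th in np.linspace(1.57,0.03,14):
    movel(f(th),rate=.1)
    s=st("%.2f"%th)
    if np.linalg.norm(s["contact_force"])>30: break
else:
    for z in np.arange(.098,.083,-.001):
        movel(P(.1-r+HW,z),rate=.03); s=st()
        if s["contact_force"][2]>10: break
    dwell(.3); st("held")
im=get_image("side"); cv2.imwrite("pics/s2.png",cv2.resize(im[120:300,130:370],None,fx=3,fy=3))
E
```

```text
behind 12.48 case x,y,z [ 0.1993 -0.0006  0.2559] F [ 0.8 -0.2  1.1]
1.57 13.57 case x,y,z [ 0.1206 -0.      0.2549] F [1.2 0.3 0.7]
1.45 13.93 case x,y,z [0.1003 0.     0.2548] F [ 0.6  0.2 -0.2]
1.33 14.28 case x,y,z [ 0.0802 -0.      0.2525] F [-0.6  0.3 -0.6]
1.21 14.62 case x,y,z [ 0.0605 -0.      0.2476] F [-0.3  0.2  0.5]
1.10 14.97 case x,y,z [4.160e-02 1.000e-04 2.404e-01] F [ 0.4  0.6 -1. ]
0.98 15.32 case x,y,z [0.0235 0.0003 0.2309] F [ 0.5 -0.4  0.4]
0.86 15.68 case x,y,z [0.0069 0.0004 0.2195] F [ 0.8 -0.1 -0.3]
0.74 16.02 case x,y,z [-0.0082  0.0005  0.2062] F [-0.4 -0.6  1. ]
0.62 16.38 case x,y,z [-0.0217  0.0006  0.1912] F [-0.1  0.2 -0.5]
0.50 16.73 case x,y,z [-0.0332  0.0006  0.1747] F [-0.6  0.3 -0.1]
0.39 17.07 case x,y,z [-0.0428  0.0007  0.157 ] F [ 0.7 -0.3  1. ]
0.27 17.43 case x,y,z [-0.0502  0.0006  0.1386] F [-0.4 -0.2 -0.4]
0.15 17.77 case x,y,z [-0.0554  0.0006  0.1192] F [-0.7  0.7 -0.8]
0.03 18.12 case x,y,z [-0.0583  0.0006  0.0994] F [ 0.2  0.8 -0. ]
 18.38 case x,y,z [-0.0591 -0.0001  0.0982] F [0.3 0.9 0.2]
 18.62 case x,y,z [-0.0591 -0.0002  0.0973] F [0.4 0.2 1.1]
 18.88 case x,y,z [-0.0592 -0.0002  0.0962] F [ 0.8 -0.4  0.5]
 19.12 case x,y,z [-0.0593 -0.0002  0.0955] F [-0.6 -0.7  4.3]
 19.38 case x,y,z [-0.0593 -0.0002  0.0955] F [-4.1 -0.5  9.4]
 19.62 case x,y,z [-0.0593 -0.0003  0.0954] F [-4.4  1.2 15.3]
held 19.93 case x,y,z [-0.0593 -0.0003  0.0954] F [-5.6  0.1 15.5]
```

View pics/s2.png

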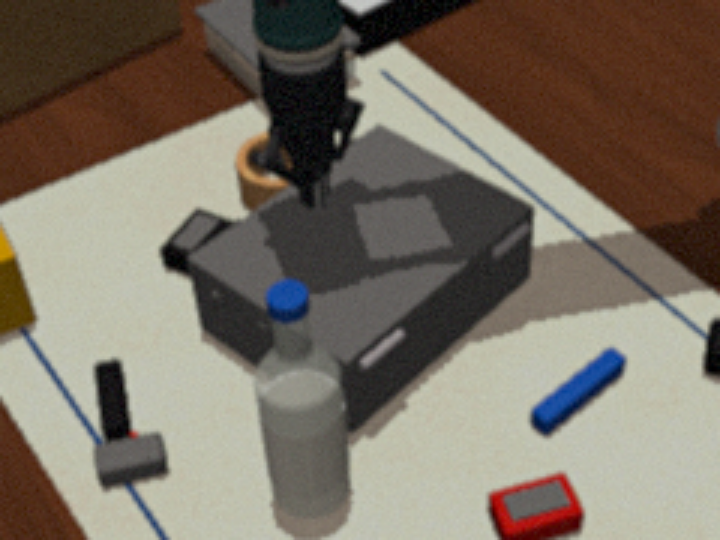

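The cover is shut: the tip rests rigidly at z=0.0954 against the 0.095 nominal, and the picture shows the case closed with the neighbours unmoved. I'll retreat straight up, check and hand in.

```bash
python3 - <<'E'
from h import *
movel(P(-.059,.30),rate=.2); dwell(.3); st("clear")
for c in ("side","top"):
    get_image(c); print([(np.round(d["centre"],3).tolist(),round(d["confidence"],2)) for d in tip_of(c,"lid_edge")[:2]])
print(P(-.1,.09)); print(sign_off())
E
```

```text
clear 21.46 case x,y,z [-0.0588  0.0003  0.2991] F [ 0.5 -0.5 -0.5]
[([0.576, -0.189, 0.092], 0.86)]
[([0.576, -0.192, 0.086], 0.56)]
[np.float64(0.5782087762538513), np.float64(-0.19083510501540518), 0.09]
the job is handed in; nothing more can be done
None
```

The flap was folded flat, then the cover shut over it, with the arm clear of the case; I handed the job in at about 21.5 s of the 58 s, and no verdict was shown.

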